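# Find the hidden rail in the cabinet door and set the drill guide on it

## Robot

A 7-joint arm with a two-finger parallel gripper is mounted at the origin on the work surface. World frame = base frame: x ahead of the robot, y to its left, z up, the work surface at z = 0. Lengths are in m, angles in rad, forces in N, time in s.
With the tool pointing down it reaches from about 0.425 to 0.925 m from the base axis. Payload 6.8 kg.
Tool frame: the origin (TCP) lies on the mounting face of the last link; the fingertips stand 173 mm ahead of it and the grasp point (between the pads) lies 155 mm ahead of it (grip_point_offset is the distance from the TCP to the grasp point, in m); x points along the fingers, z is the direction in which the jaws open and shut, and the axes are right-handed (so a half turn about x gives the same grasp; the last joint's range is limited). The gripper opens to 85 mm and grips with 20 to 120 N. Pads are 22 mm wide; open, the fingers measure 114 mm over their backs; the gripper's body (76 mm by 85 mm) begins 54 mm behind the grasp point. The pads swing forward as they close: fully open they stand 13 mm farther back than shut.
Start: joints at [1.14, 0.477, 0.022, 1.555, -0.011, 1.109, -0.083], TCP at [0.214, -0.64, 0.405] pointing down, gripper open.
Joint ranges: [-2.96, 2.96], [-0.34, 2.1], [-1.41, 1.46], [0.24, 2.44], [-1.37, 4.51], [0.17, 1.92], [-2.96, 2.96]. Speed limits (rad/s): [2.39, 2.39, 3.14, 3.14, 3.14, 3.14, 3.14].

## Interface

Orientations are given as a rotation vector (axis times angle).
In Python, from bench import * gives the robot as it stands. The module is installed in compiled form; this text tells all that it offers.
- The arm moves only by the tool servo_tool, never from a script. Its argument "motion" is a list of rows, each a list of 5 numbers: the shift along the tool's x, y, z in m, then the turn about the tool's x in degrees, then the gripper command: -1 is fully open, 1 is shut, values between are in proportion. In form: [[dx, dy, dz, turn, fingers], ...]. A call has 1 to 8 rows; each row is the pose to reach, as a shift and turn from the pose measured when the call began, along the tool's axes at that moment; what a row does not reach only later rows make up. A row lasts 1/10 s, in which the tool goes at most 50 mm and 8.59 degrees, less where a joint would pass 70% of its speed; a pose out of reach is approached as far as the arm can. A call with a gripper value outside its range is refused whole. The fingers move at their own pace and stop on an object; "force" is the grip in N (left out, the last holds). Time passes only in rows, so rows that repeat a pose let the fingers close. It gives the time, the measured TCP pose, the force and the opening at its end, in the units of the state.
- get_obs(): the state, without advancing time (a new reading comes with each control period).
- grab_frame(name): name is "scene" or "top" or "wrist"; returns the picture (420x560x3 uint8, red, green, blue); there is no depth.
- camera_params(name): a dict with "mtx" (3x3 intrinsics, pixels), "world_to_cam" (4x4, takes a point from world to camera coordinates); the wrist camera has in their place "T_tool_cam" (4x4, takes a point from camera to tool coordinates, whose origin is the TCP and whose axes are the tool frame's). Camera axes: x right, y down, z forward; pixel columns grow to the right and rows downward; lengths in m; the calibration is good to about 2 mm. A picture is of the moment at which its call begins: read the wrist's pose just before it. camera_params takes no time and is no camera call.
- hand_in(): hands the job in, once; it reports no verdict.
The state is a dict: "clock": time; "joints": joint angles; "qvel": joint speeds; "tau": joint torques, N m; "tcp_pos": TCP position; "orientation": TCP orientation; "contact_force": force on the tool from outside, world axes, zero at the start; "moment": the same for the moment, N m; "grip_width": finger opening in m.
Only numpy, scipy, OpenCV 4.12 (cv2) and the standard library are available. Lean on these libraries where they do the work, as an engineer would, in place of code of your own. Each camera call takes 0.05 s, during which the arm holds its last target. There are 200 camera calls.

## Task

A steel rail lies hidden under the white reeded liner of the cabinet door, running across it; pick up the orange-handled drill guide, and find the rail by pressing gently along the liner until it stops giving. Stand the guide centred on the rail, square to the door and mid-width, push it down there with about 12 N to prove that it does not give, then let it go standing. Never load the liner with more than 35 N, and leave the fibre cleaver and the jar beside the guide where they are.

Things in the scene. Friction and masses are not known exactly. Their poses are not given: they have to be found in the camera images.
- door: Grey cabinet door lying flat on the bench (fixed): 170 mm along its x, 300 mm along its y, 40 mm thick; origin at the centre of its underside, z up. Its rim is rigid. The rail hidden inside cannot be seen and its place is not reported: it runs along the door's x, is 30 mm wide (along y) and its centre is anywhere from y = -66 to +66 mm.
- liner (a point): Centre of the white liner's upper surface, 40 mm above the door's origin, axes as the door's. The liner is 24 half-round reeds along x (141 mm long, 10.5 mm pitch along y), flush with the rim. Each reed yields straight down on its own: about 0.3 N to start, then 0.25 N per mm, stop at 7 mm. Over the rail the reeds give only about 0.5 mm and are then hard.
- liner_end (a point): Middle of the liner's +y end, 126 mm along the door's y from liner (the other end is as far on the -y side), same height. Near both ends the liner is always bare of the rail.
- guide: Drill guide, loose, about 0.42 kg: steel foot 60 mm along its x, 40 mm along its y, 12 mm high, its two long bottom edges rounded (6 mm radius) so that it slides over the reeds along y. Origin at the centre of the foot's underside, z up. Starts on the black mat. Square on the rail, its x lies along the door's x, either way round. Let go on bare liner it sinks about 3 mm; on the rail about 0.5 mm.
- guide_grip (a point): Where to grasp the guide: on the axis of its orange upright grip, 62 mm above the guide's origin, axes as the guide's. The grip measures 36 mm along x and 24 mm along y, and reaches from 12 to 82 mm above the guide's origin.
- cleaver: Fibre cleaver, loose, to be left alone: black and silver block 60 x 50 x 36 mm on the mat, origin at the centre of its underside.
- sleeves: Small clear jar with a blue cap, loose, to be left alone: 42 mm diameter, 45 mm tall, on the mat, origin at the centre of its underside.
- mat: Black rubber parts mat (fixed), 270 mm along x, 260 mm along y, 4 mm thick; origin at the centre of its underside.

How it is judged:
On the way, in this order (a step that is already met when the one before it is completed fails the run):
1. the guide is picked up clear of the mat (height (world z) of guide above 0.03 m and contact force between guide and the fingers above 1 N), for 0.1 s.
2. the guide is pushed down over the rail with more than 8 N on the liner, within 8 mm of the rail's centre line, without sinking (contact force between guide and door above 8 N and contact force between guide and the fingers above 1 N and y of rail_c0 in the frame of guide between -0.008 and 0.008 m and z of guide in the frame of door above 0.0375 m), for 0.2 s.
At the end, for the whole second after the job is handed in: The guide stands released and still on the liner, within 8 mm of the hidden rail's centre line, within 35 mm of the door's mid-width, square to the door within 0.2 rad, tilted less than 0.08 rad, sunk less than 2 mm (y of rail_c0 in the frame of guide between -0.008 and 0.008 m and x of guide in the frame of door between -0.035 and 0.035 m and z of guide in the frame of door between 0.038 and 0.042 m and angle between the x axis of guide and the x axis of door, either way round below 0.2 rad and angle between guide's own z axis and vertical below 0.08 rad and linear speed of guide below 0.02 m/s and contact force between guide and the fingers below 0.05 N); the robot touches nothing.
It fails at once if the liner or door is loaded with more than 35 N (contact force between any of guide, the fingers, the arm and door above 35 N).
It fails at once if the cleaver or the jar is moved more than 20 mm (distance of any of cleaver, sleeves from where it was at the start of the episode above 0.02 m).
It also fails if it takes over 72 s, if anything falls off the work surface, if the arm or the gripper's body presses on something with over 40 N, if the wrist force passes 120 N, or if a joint passes its speed limit or range.

## Working session

There is one attempt and no reset: what is moved stays moved. The work goes in short steps, Python scripts to look and compute and a tool call to move; the robot and the scene stay as the last step left them, time stands still between calls to the robot, and variables do not carry over. Pictures are saved under pics/ and viewed, about 8 in all and at most 12, crops included, and the job is handed in when it is done.

Besides the shell and the picture viewer there is one more tool, called after "Emit:" as name(argument=value, ...) on one line, values as JSON. servo_tool: Moves the arm, as the interface text tells. Its arguments: {"type":"object","properties":{"motion":{"type":"array","items":{"type":"array","items":{"type":"number"}}},"force":{"type":"number"}},"required":["motion"]}

```bash
mkdir -p pics; python3 - <<'E'
from bench import *
import cv2,numpy as np
o=get_obs();print({k:np.round(v,4) for k,v in o.items()})
for n in("top","scene"):
    cv2.imwrite(f"pics/{n}0.png",cv2.resize(grab_frame(n)[:,:,::-1],(784,588),interpolation=cv2.INTER_CUBIC))
    c=camera_params(n);print(n,c["mtx"],np.round(c["world_to_cam"],4))
print(camera_params("wrist"))
E
```

```text
{'clock': np.float64(0.0), 'joints': array([ 1.1399,  0.4778,  0.0223,  1.5565, -0.0115,  1.1093, -0.0831]), 'qvel': array([ 0.0005,  0.0002,  0.0004,  0.0013,  0.0011, -0.0014,  0.0002]), 'tau': array([ 4.00000e-04, -5.96439e+01,  1.60850e+00, -2.81186e+01,
        1.25000e-02,  9.50000e-03, -0.00000e+00]), 'tcp_pos': array([ 0.2141, -0.6399,  0.4037]), 'orientation': array([ 0.9692,  1.3465, -0.9675]), 'contact_force': array([ 0.1799, -0.0525, -0.2074]), 'moment': array([ 0.0446,  0.0147, -0.0325]), 'grip_width': np.float64(0.0854)}
top [[431.61672804   0.         271.92801593]
 [  0.         431.61672804 204.12387572]
 [  0.           0.           1.        ]] [[ 0.0183 -0.9998 -0.0023 -0.0245]
 [-0.9924 -0.0178 -0.1214  0.5259]
 [ 0.1214  0.0045 -0.9926  0.892 ]
 [ 0.      0.      0.      1.    ]]
scene [[511.87790864   0.         268.05692701]
 [  0.         511.87790864 207.6602913 ]
 [  0.           0.           1.        ]] [[ 0.3136  0.9494 -0.0163 -0.1511]
 [ 0.7625 -0.262  -0.5916 -0.368 ]
 [-0.5659  0.1731 -0.8061  1.4777]
 [ 0.      0.      0.      1.    ]]
{'mtx': array([[337.58130192,   0.        , 274.14583392],
       [  0.        , 337.58130192, 213.37514487],
       [  0.        ,   0.        ,   1.        ]]), 'T_tool_cam': array([[-8.99634398e-04, -3.02468014e-01,  9.53159111e-01,
         3.22087665e-02],
       [-1.56451353e-03, -9.53157905e-01, -3.02469107e-01,
         7.58853499e-02],
       [ 9.99998371e-01, -1.76334194e-03,  3.84278338e-04,
         1.71426808e-04],
       [ 0.00000000e+00,  0.00000000e+00,  0.00000000e+00,
         1.00000000e+00]])}
```

View pics/top0.png

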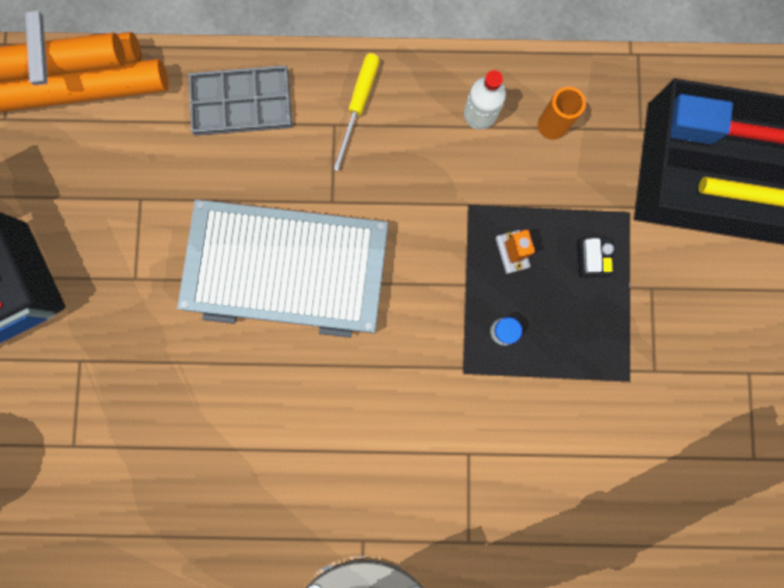

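View pics/scene0.png

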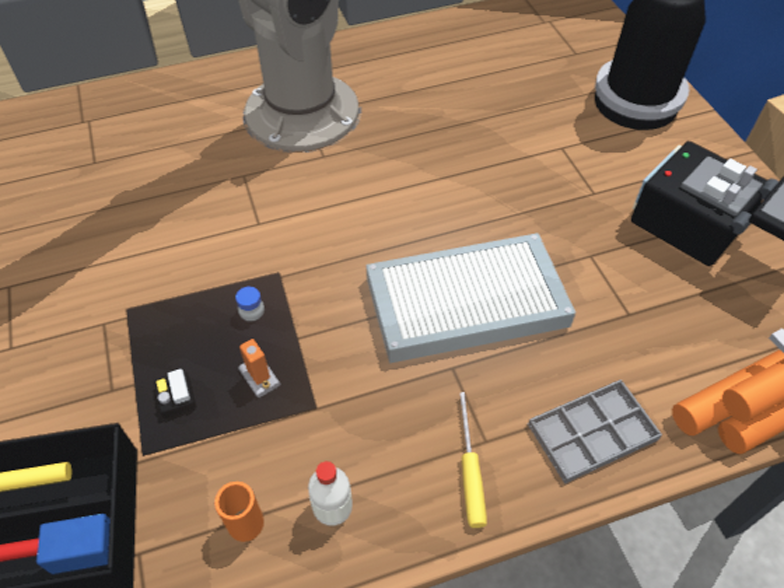

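The top view (×1.4) shows the door with corners near (195,201), (390,220), (375,332), (180,308). The guide is near (516,250), the cleaver near (597,256) and the jar near (507,331). Next I'll enlarge crops of the guide and the door.

```bash
python3 - <<'E'
from bench import *
import cv2,numpy as np
t=grab_frame("top")[:,:,::-1]; s=grab_frame("scene")[:,:,::-1]
a=cv2.resize(t[135:285,120:290],(680,600),interpolation=cv2.INTER_CUBIC)
cv2.imwrite("pics/door.png",a)
b=cv2.resize(t[150:210,340:390],(400,480),interpolation=cv2.INTER_CUBIC)
c=cv2.resize(s[235:295,160:210],(400,480),interpolation=cv2.INTER_CUBIC)
cv2.imwrite("pics/guide.png",np.hstack([b,c]))
E
```

```text
(no output)
```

View pics/door.png

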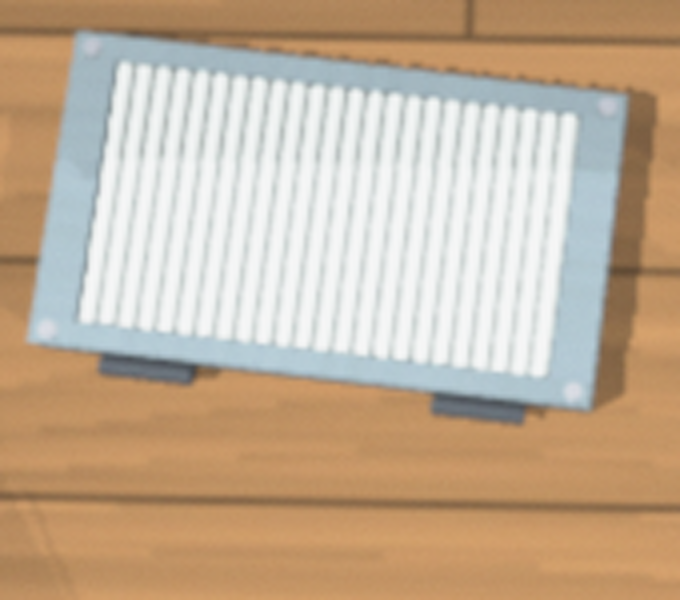

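View pics/guide.png

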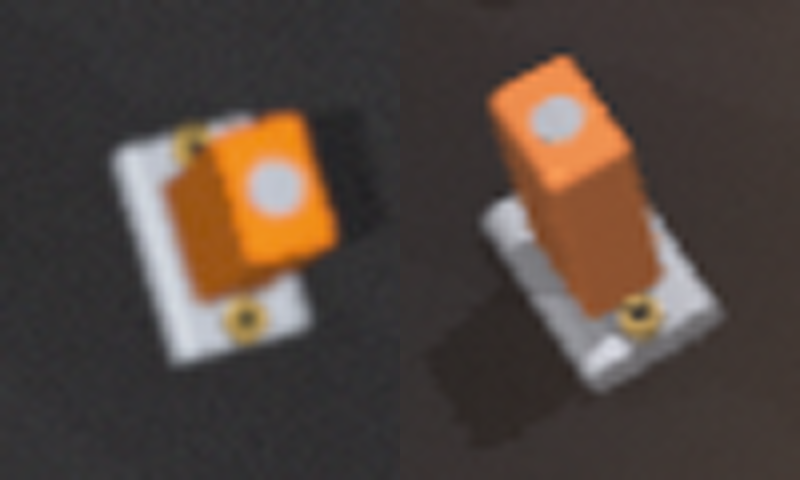

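The door crop (×4) shows top-face corners at (77,32), (628,92), (592,410) and (28,343). In the guide crop (×8), the top view has the cap at (275,188), the grip-top corners at (213,138), (300,112), (337,240), (247,265) and the brass bushes at (193,145), (246,320). In the scene view the cap is at (157,118).

```bash
cat > h.py <<'E'
from bench import *
import numpy as np
from scipy.spatial.transform import Rotation as R
def ray(n,uv):
    c=camera_params(n);W=c["world_to_cam"];d=np.linalg.inv(c["mtx"])@[*uv,1]
    return -W[:3,:3].T@W[:3,3], W[:3,:3].T@d
def onz(n,uv,z):
    p,d=ray(n,uv);return p+d*(z-p[2])/d[2]
def pose():
    o=get_obs();return o,np.array(o["tcp_pos"]),R.from_rotvec(o["orientation"]).as_matrix()
def door():
    q=[onz("top",(120+(u+.5)/4-.5,135+(v+.5)/4-.5),.04) for u,v in [(77,32),(628,92),(592,410),(28,343)]]
    q=np.array(q);y=(q[0]-q[1])+(q[3]-q[2]);x=(q[0]-q[3])+(q[1]-q[2]);
    a=np.arctan2(-y[0],y[1]);b=np.arctan2(x[1],x[0])
    return q,q.mean(0),a,b
E
python3 - <<'E'
from h import *
np.set_printoptions(precision=4,suppress=True)
q,c,a,b=door();print("door",c,a,b,[np.linalg.norm(q[i]-q[(i+1)%4]) for i in range(4)])
f=lambda u,v,z:onz("top",(340+(u+.5)/8-.5,150+(v+.5)/8-.5),z)
g=lambda u,v,z:onz("scene",(160+(u+.5)/8-.5,235+(v+.5)/8-.5),z)
print("cap",f(275,188,.086),g(157,118,.086))
k=[f(*p,.086) for p in[(213,138),(300,112),(337,240),(247,265)]];print("top",np.mean(k,0),k)
k=[g(*p,.086) for p in[(90,100),(172,55),(233,150),(150,190)]];print("scene",np.mean(k,0),k)
p,r=f(193,145,.016),f(246,320,.016);print("bush",(p+r)/2,p-r,np.degrees(np.arctan2((p-r)[1],(p-r)[0])))
for n,u,v,z in[("jar",508,331,.049),("clv",597,256,.04)]:print(n,onz("top",(u/1.4,v/1.4),z))
o,t,M=pose();print(t,M)
E
```

```text
door [0.5551 0.134  0.04  ] -0.09642679883378272 -0.09550382012354176 [np.float64(0.29952791975261933), np.float64(0.17170567148823904), np.float64(0.30022271828899616), np.float64(0.16965421183002863)]
cap [ 0.5869 -0.2213  0.086 ] [ 0.5838 -0.2223  0.086 ]
top [ 0.5867 -0.2211  0.086 ] [array([ 0.5996, -0.2056,  0.086 ]), array([ 0.6067, -0.2278,  0.086 ]), array([ 0.5738, -0.2368,  0.086 ]), array([ 0.5669, -0.214 ,  0.086 ])]
scene [ 0.5857 -0.2217  0.086 ] [array([ 0.573 , -0.2374,  0.086 ]), array([ 0.5665, -0.2146,  0.086 ]), array([ 0.5993, -0.2062,  0.086 ]), array([ 0.604 , -0.2286,  0.086 ])]
bush [ 0.5883 -0.2223  0.016 ] [0.0484 0.0141 0.    ] 16.23741170374879
jar [ 0.4598 -0.2055  0.049 ]
clv [ 0.5769 -0.3437  0.04  ]
[ 0.2141 -0.64    0.4041] [[-0.0004  0.9484  0.3172]
 [ 0.001   0.3172 -0.9484]
 [-1.     -0.     -0.0011]]
```

Guide is at about (0.5867, -0.2215), yaw about 15.5°. The door centre is at (0.555, 0.134), yaw -5.5°. I'll move above the guide now.

Emit:
servo_tool(motion=[[0.01, 0.043, -0.025, 1, -1], [0.02, 0.086, -0.049, 2, -1], [0.03, 0.129, -0.074, 3, -1], [0.04, 0.172, -0.098, 3, -1], [0.05, 0.215, -0.123, 3, -1], [0.06, 0.258, -0.147, 3, -1], [0.07, 0.3, -0.172, 3, -1], [0.07, 0.343, -0.196, 3, -1]], force=40)

```text
clock: 1.0
tcp_pos: [0.476, -0.3451, 0.333]
orientation: [1.009, 1.328, -1.008]
contact_force: [1.0, -0.7, -0.3]
grip_width: 0.0854
```

```bash
cat >> h.py <<'E'
def to(p,yawz):
    "shift (tool axes) to world TCP p, turn so tool z is at world yaw yawz deg"
    o,t,M=pose();z=np.degrees(np.arctan2(M[1,2],M[0,2]))
    print("clk",round(float(o["clock"]),2),"tcp",np.round(t,4),"shift",np.round(M.T@(np.array(p)-t),4),"turn",round((z-yawz+180)%360-180,2),"tilt",np.round(M[:,0],4),"F",np.round(o["contact_force"],2),"w",round(float(o["grip_width"]),4))
E
python3 -c "
from h import *
to([.5867,-.2215,.30],-74.5)"
```

```text
clk 1.0 tcp [ 0.476  -0.3451  0.333 ] shift [ 0.0329  0.1397 -0.0895] turn -0.03 tilt [-0.0026  0.0021 -1.    ] F [ 0.99 -0.73 -0.32] w 0.0854
```

Emit:
servo_tool(motion=[[0.01, 0.04, -0.025, 0, -1], [0.015, 0.075, -0.048, 0, -1], [0.02, 0.11, -0.07, 0, -1], [0.02, 0.14, -0.0895, 0, -1], [0.02, 0.14, -0.0895, 0, -1], [0.02, 0.14, -0.0895, 0, -1]])

```text
clock: 1.6
tcp_pos: [0.5874, -0.2205, 0.3126]
orientation: [1.007, 1.33, -1.007]
contact_force: [0.0, 0.2, -0.2]
grip_width: 0.0856
```

```bash
python3 -c "
from h import *
import cv2
to([.5867,-.2215,.221],-74.5)
cv2.imwrite('pics/w1.png',grab_frame('wrist')[:,:,::-1])
o,t,M=pose();c=camera_params('wrist');T=c['T_tool_cam']
for n,p in [('cap',[.5867,-.2215,.086]),('x+',[.5867+.029,-.2215+.008,.016])]:
    q=T[:3,:3].T@(M.T@(np.array(p)-t)-T[:3,3]);q=c['mtx']@q;print(n,q[:2]/q[2])
"
```

```text
clk 1.6 tcp [ 0.5874 -0.2205  0.3126] shift [ 0.0916 -0.0008  0.0011] turn 0.1 tilt [-0.0032  0.0024 -1.    ] F [ 0.02  0.21 -0.19] w 0.0856
cap [273.92062677 233.99610443]
x+ [274.07297888 165.93948085]
```

View pics/w1.png

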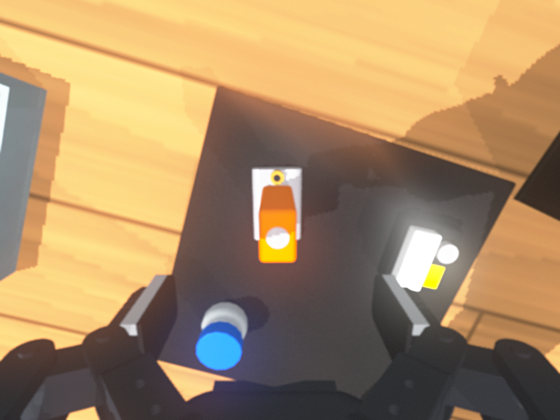

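The wrist view shows the cap at (277,238), against a prediction of (274,234), and the foot edges parallel to image vertical. The pose is good to about 2 mm, so I'll descend and grip.

Emit:
servo_tool(motion=[[0.03, -0.003, 0.0025, 0, -1], [0.06, -0.003, 0.0025, 0, -1], [0.0916, -0.003, 0.0025, 0, -1], [0.0916, -0.003, 0.0025, 0, 0], [0.0916, -0.003, 0.0025, 0, 1], [0.0916, -0.003, 0.0025, 0, 1], [0.0916, -0.003, 0.0025, 0, 1], [0.0916, -0.003, 0.0025, 0, 1]], force=60)

```text
clock: 2.45
tcp_pos: [0.5846, -0.2252, 0.2229]
orientation: [1.008, 1.326, -1.008]
contact_force: [-1.9, 0.7, 7.4]
grip_width: 0.0235
```

```bash
python3 -c "
from h import *
to([.5867,-.2215,.32],-74.5)"
```

```text
clk 2.45 tcp [ 0.5846 -0.2252  0.2229] shift [-0.0971  0.0029 -0.0031] turn -0.04 tilt [-1.2e-03  9.0e-04 -1.0e+00] F [-1.88  0.7   7.45] w 0.0235
```

Gripped: width is 23.5 mm. I'll lift, then compute the move to the door at y = -45 mm.

Emit:
servo_tool(motion=[[-0.02, 0, 0, 0, 1], [-0.06, 0, 0, 0, 1], [-0.097, 0, 0, 0, 1], [-0.097, 0, 0, 0, 1], [-0.097, 0, 0, 0, 1]])

```text
clock: 2.95
tcp_pos: [0.5845, -0.2252, 0.3203]
orientation: [1.008, 1.325, -1.008]
contact_force: [-0.1, 0.6, -5.6]
grip_width: 0.0234
```

```bash
cat >> h.py <<'E'
DC=np.array([.5551,.134,0.]);DA=-.096
def dp(y,z,x=0):
    c,s=np.cos(DA),np.sin(DA);return DC+[c*x-s*y,s*x+c*y,z]
def st(y,z,x=0):
    to(dp(y,z,x),-90+np.degrees(DA))
    o,t,M=pose();c,s=np.cos(DA),np.sin(DA);D=np.array([[c,-s,0],[s,c,0],[0,0,1]])
    print("door tcp",np.round(D.T@(t-DC),4),"F_door",np.round(D.T@o["contact_force"],2),"M_door",np.round(D.T@o["moment"],3))
E
python3 -c "
from h import *
st(-.045,.32)"
```

```text
clk 2.95 tcp [ 0.5845 -0.2252  0.3203] shift [ 0.0005  0.0513 -0.312 ] turn 20.96 tilt [-3.e-04  5.e-04 -1.e+00] F [-0.13  0.62 -5.57] w 0.0234
door tcp [ 0.0637 -0.3547  0.3203] F_door [-0.19  0.6  -5.57] M_door [ 0.026  0.049 -0.009]
```

Emit:
servo_tool(motion=[[0, 0.007, -0.045, 4, 1], [0, 0.015, -0.09, 8, 1], [0, 0.022, -0.135, 12, 1], [0, 0.03, -0.18, 16, 1], [0, 0.037, -0.225, 21, 1], [0, 0.044, -0.27, 21, 1], [0, 0.0513, -0.312, 21, 1], [0, 0.0513, -0.312, 21, 1]])

```text
clock: 3.75
tcp_pos: [0.5485, 0.097, 0.3185]
orientation: [1.273, 1.174, -1.274]
contact_force: [-0.4, -0.3, -4.2]
grip_width: 0.0233
```

```bash
python3 -c "
from h import *
st(-.045,.264)
import cv2
cv2.imwrite('pics/s2.png',cv2.resize(grab_frame('scene')[100:310,150:430,::-1],(800,600),interpolation=cv2.INTER_CUBIC))"
```

```text
clk 3.75 tcp [0.5485 0.097  0.3185] shift [0.0544 0.0032 0.0078] turn 0.59 tilt [-0.0044  0.0042 -1.    ] F [-0.38 -0.25 -4.18] w 0.0233
door tcp [-0.003  -0.0374  0.3185] F_door [-0.35 -0.29 -4.18] M_door [0.028 0.022 0.025]
```

View pics/s2.png

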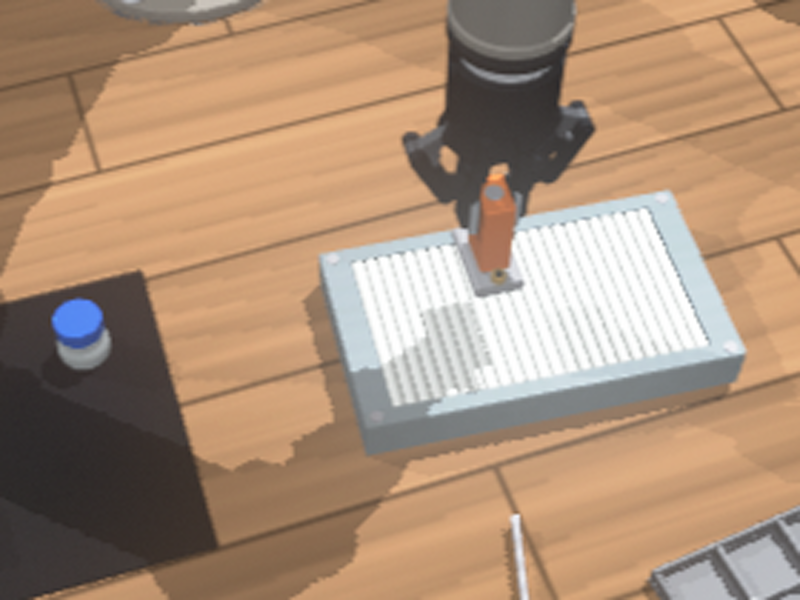

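The guide (493,235) is held upright, square above the liner. I'll descend to just above it.

Emit:
servo_tool(motion=[[0.025, 0.003, 0.008, 0.6, 1], [0.045, 0.003, 0.008, 0.6, 1], [0.0545, 0.003, 0.008, 0.6, 1], [0.0545, 0.003, 0.008, 0.6, 1], [0.0545, 0.003, 0.008, 0.6, 1]])

```text
clock: 4.3
tcp_pos: [0.5513, 0.0846, 0.2638]
orientation: [1.281, 1.164, -1.286]
contact_force: [-0.4, 0.6, -4.7]
grip_width: 0.0235
```

Emit:
servo_tool(motion=[[0.001, 0, 0, 0, 1], [0.002, 0, 0, 0, 1], [0.003, 0, 0, 0, 1], [0.004, 0, 0, 0, 1], [0.005, 0, 0, 0, 1], [0.005, 0, 0, 0, 1]])

```text
clock: 4.9
tcp_pos: [0.5513, 0.0847, 0.2589]
orientation: [1.281, 1.164, -1.286]
contact_force: [-0.3, -0.6, -3.5]
grip_width: 0.0235
```

```bash
python3 -c "
from h import *
st(-.045,.264)"
```

```text
clk 4.9 tcp [0.5513 0.0847 0.2589] shift [-0.0051 -0.001  -0.0044] turn -0.24 tilt [-0.0046  0.0012 -1.    ] F [-0.29 -0.59 -3.51] w 0.0235
door tcp [ 0.001  -0.0494  0.2589] F_door [-0.23 -0.62 -3.51] M_door [-0.013  0.011  0.019]
```

Emit:
servo_tool(motion=[[0.0005, 0, 0, 0, 1], [0.001, 0, 0, 0, 1], [0.0015, 0, 0, 0, 1], [0.0015, 0, 0, 0, 1]])

```text
clock: 5.3
tcp_pos: [0.5513, 0.0847, 0.2574]
orientation: [1.281, 1.164, -1.286]
contact_force: [-0.2, -0.4, -2.4]
grip_width: 0.0233
```

Emit:
servo_tool(motion=[[0.0005, 0, 0, 0, 1], [0.001, 0, 0, 0, 1], [0.0015, 0, 0, 0, 1], [0.0015, 0, 0, 0, 1]])

```text
clock: 5.7
tcp_pos: [0.5513, 0.0847, 0.2559]
orientation: [1.281, 1.164, -1.286]
contact_force: [-1.3, -0.3, -0.6]
grip_width: 0.0231
```

```bash
python3 -c "
from h import *
st(-.045,.264)"
```

```text
clk 5.7 tcp [0.5513 0.0847 0.2559] shift [-0.008  -0.001  -0.0044] turn -0.24 tilt [-0.0046  0.0012 -1.    ] F [-1.28 -0.28 -0.65] w 0.0231
door tcp [ 0.001  -0.0494  0.2559] F_door [-1.24 -0.4  -0.65] M_door [-0.046  0.244 -0.035]
```

Force rises about 1 N/mm down to 3 mm deep, so y = -49 mm is bare, and the surface is at TCP z of about 0.2588. I'll hop +35 mm and press shallowly.

Emit:
servo_tool(motion=[[-0.006, 0, 0, 0, 1], [-0.006, 0, -0.015, 0, 1], [-0.006, 0, -0.035, 0, 1], [-0.006, 0, -0.035, 0, 1], [-0.003, 0, -0.035, 0, 1], [-0.0025, 0, -0.035, 0, 1], [-0.002, 0, -0.035, 0, 1], [-0.002, 0, -0.035, 0, 1]])

```text
clock: 6.5
tcp_pos: [0.5549, 0.1198, 0.2584]
orientation: [1.282, 1.164, -1.285]
contact_force: [-1.8, 3.5, 3.3]
grip_width: 0.0235
```

```bash
python3 -c "
from h import *
st(-.015,.264)"
```

```text
clk 6.5 tcp [0.5549 0.1198 0.2584] shift [-0.0056 -0.0012  0.0009] turn -0.25 tilt [-0.0041  0.0019 -1.    ] F [-1.78  3.47  3.26] w 0.0235
door tcp [ 0.0011 -0.0141  0.2584] F_door [-2.1   3.28  3.26] M_door [0.72  0.499 0.001]
```

It's hard at y = -14 mm (about 7.5 N at 0.4 mm depth). Now I'll map the edges, starting 25 mm further on.

Emit:
servo_tool(motion=[[-0.003, 0, 0, 0, 1], [-0.003, 0, -0.014, 0, 1], [-0.003, 0, -0.029, 0, 1], [-0.003, 0, -0.029, 0, 1], [-0.0005, 0, -0.029, 0, 1], [0, 0, -0.029, 0, 1], [0.0005, 0, -0.029, 0, 1], [0.0005, 0, -0.029, 0, 1]])

```text
clock: 7.3
tcp_pos: [0.5577, 0.1484, 0.2579]
orientation: [1.282, 1.164, -1.286]
contact_force: [-0.4, 0.9, -2.1]
grip_width: 0.0236
```

```bash
python3 -c "
from h import *
st(-.015,.264)"
```

```text
clk 7.3 tcp [0.5577 0.1484 0.2579] shift [-0.0061 -0.0011  0.0296] turn -0.27 tilt [-0.0044  0.0017 -1.    ] F [-0.43  0.89 -2.1 ] w 0.0236
door tcp [0.0012 0.0146 0.2579] F_door [-0.52  0.84 -2.1 ] M_door [0.157 0.163 0.005]
```

Soft at y = +14.6 mm, so the rail lies between, around y = -17 mm. I'll refine the upper edge with a press at y of about +6.

Emit:
servo_tool(motion=[[-0.002, 0, 0, 0, 1], [-0.002, 0, 0.008, 0, 1], [-0.002, 0, 0.008, 0, 1], [0, 0, 0.008, 0, 1], [0, 0, 0.008, 0, 1], [0, 0, 0.008, 0, 1]])

```text
clock: 7.9
tcp_pos: [0.5571, 0.1396, 0.2584]
orientation: [1.282, 1.163, -1.287]
contact_force: [-2.0, -3.9, 4.6]
grip_width: 0.0234
```

```bash
python3 -c "
from h import *
st(-.015,.264)"
```

```text
clk 7.9 tcp [0.5571 0.1396 0.2584] shift [-0.0056 -0.0014  0.0208] turn -0.32 tilt [-4.2e-03  7.0e-04 -1.0e+00] F [-2.02 -3.86  4.6 ] w 0.0234
door tcp [0.0015 0.0058 0.2584] F_door [-1.64 -4.04  4.6 ] M_door [-1.127  0.27  -0.111]
```

Emit:
servo_tool(motion=[[-0.002, 0, 0, 0, 1], [-0.002, 0, -0.004, 0, 1], [-0.002, 0, -0.004, 0, 1], [0.0003, 0, -0.004, 0, 1], [0.0005, 0, -0.004, 0, 1], [0.0005, 0, -0.004, 0, 1]])

```text
clock: 8.5
tcp_pos: [0.5575, 0.1444, 0.2582]
orientation: [1.283, 1.164, -1.285]
contact_force: [-2.0, 1.4, 1.5]
grip_width: 0.0235
```

```bash
python3 -c "
from h import *
st(-.035,.264)"
```

```text
clk 8.5 tcp [0.5575 0.1444 0.2582] shift [-0.0058 -0.0012  0.0456] turn -0.29 tilt [-0.0038  0.0017 -1.    ] F [-2.04  1.37  1.52] w 0.0235
door tcp [0.0014 0.0106 0.2582] F_door [-2.16  1.17  1.52] M_door [0.337 0.368 0.027]
```

Transition on the + side is about +12. Now the lower side, at y of about -37.

Emit:
servo_tool(motion=[[-0.003, 0, 0, 0, 1], [-0.003, 0, 0.024, 0, 1], [-0.003, 0, 0.0475, 0, 1], [-0.003, 0, 0.0475, 0, 1], [0, 0, 0.0475, 0, 1], [0.0003, 0, 0.0475, 0, 1], [0.0003, 0, 0.0475, 0, 1]])

```text
clock: 9.2
tcp_pos: [0.553, 0.097, 0.2582]
orientation: [1.282, 1.163, -1.285]
contact_force: [-1.1, -2.2, 1.7]
grip_width: 0.0233
```

```bash
python3 -c "
from h import *
st(-.035,.264)"
```

```text
clk 9.2 tcp [0.553  0.097  0.2582] shift [-0.0058 -0.0015 -0.002 ] turn -0.28 tilt [-0.0032  0.001  -1.    ] F [-1.14 -2.18  1.72] w 0.0233
door tcp [ 0.0015 -0.0371  0.2582] F_door [-0.92 -2.28  1.72] M_door [-0.768  0.178 -0.03 ]
```

Emit:
servo_tool(motion=[[-0.002, 0, 0, 0, 1], [-0.002, 0, 0.005, 0, 1], [-0.002, 0, 0.005, 0, 1], [0, 0, 0.005, 0, 1], [0.0003, 0, 0.005, 0, 1], [0.0003, 0, 0.005, 0, 1]])

```text
clock: 9.8
tcp_pos: [0.5525, 0.0921, 0.2581]
orientation: [1.282, 1.163, -1.285]
contact_force: [-2.0, -1.1, 0.9]
grip_width: 0.0233
```

```bash
python3 -c "
from h import *
st(-.035,.264)"
```

```text
clk 9.8 tcp [0.5525 0.0921 0.2581] shift [-0.0059 -0.0015 -0.0069] turn -0.28 tilt [-0.0034  0.0011 -1.    ] F [-2.04 -1.08  0.92] w 0.0233
door tcp [ 0.0014 -0.042   0.2581] F_door [-1.93 -1.27  0.92] M_door [-0.175  0.431 -0.055]
```

Emit:
servo_tool(motion=[[-0.002, 0, 0, 0, 1], [-0.002, 0, 0.003, 0, 1], [-0.002, 0, 0.003, 0, 1], [0, 0, 0.003, 0, 1], [0.0002, 0, 0.003, 0, 1], [0.0002, 0, 0.003, 0, 1]])

```text
clock: 10.4
tcp_pos: [0.5522, 0.089, 0.2579]
orientation: [1.282, 1.163, -1.285]
contact_force: [-0.7, -0.3, -3.1]
grip_width: 0.023
```

```bash
python3 -c "
from h import *
st(-.016,.264)"
```

```text
clk 10.4 tcp [0.5522 0.089  0.2579] shift [-0.0061 -0.0016 -0.0291] turn -0.28 tilt [-3.4e-03  8.0e-04 -1.0e+00] F [-0.67 -0.34 -3.13] w 0.023
door tcp [ 0.0015 -0.0451  0.2579] F_door [-0.63 -0.4  -3.13] M_door [-0.279 -0.    -0.066]
```

Soft at -45 mm, hard at -42 mm. The hard span is about -43.5 to +12.5, so its centre is at y ≈ -15.7 mm. That matches three hard reeds at -26.25, -15.75 and -5.25. I'll go there and press.

Emit:
servo_tool(motion=[[-0.003, 0, 0, 0, 1], [-0.003, -0.001, -0.015, 0, 1], [-0.003, -0.001, -0.0293, 0, 1], [-0.003, -0.001, -0.0293, 0, 1], [-0.0015, -0.001, -0.0293, 0, 1], [-0.0007, -0.001, -0.0293, 0, 1], [-0.0003, -0.001, -0.0293, 0, 1], [-0.0003, -0.001, -0.0293, 0, 1]])

```text
clock: 11.2
tcp_pos: [0.5541, 0.1182, 0.2584]
orientation: [1.282, 1.163, -1.286]
contact_force: [-2.0, 1.0, 0.8]
grip_width: 0.0234
```

```bash
python3 -c "
from h import *
st(-.0158,.258)"
```

```text
clk 11.2 tcp [0.5541 0.1182 0.2584] shift [ 0.0004 -0.0005 -0.    ] turn -0.31 tilt [-0.0035  0.0011 -1.    ] F [-2.02  0.97  0.82] w 0.0234
door tcp [ 0.0005 -0.0158  0.2584] F_door [-2.1   0.78  0.82] M_door [0.316 0.437 0.037]
```

Emit:
servo_tool(motion=[[0.0003, 0, 0, 0, 1], [0.0005, 0, 0, 0, 1], [0.0007, 0, 0, 0, 1], [0.0007, 0, 0, 0, 1], [0.0007, 0, 0, 0, 1]])

```text
clock: 11.7
tcp_pos: [0.5541, 0.1182, 0.2583]
orientation: [1.283, 1.163, -1.286]
contact_force: [-4.2, 0.7, 6.2]
grip_width: 0.0235
```

```bash
python3 -c "
from h import *
st(-.0158,.258)"
```

```text
clk 11.7 tcp [0.5541 0.1182 0.2583] shift [ 0.0004 -0.0005  0.    ] turn -0.31 tilt [-0.0033  0.0012 -1.    ] F [-4.24  0.7   6.21] w 0.0235
door tcp [ 0.0005 -0.0158  0.2583] F_door [-4.29  0.29  6.21] M_door [ 0.061  0.9   -0.002]
```

The load is about 10.4 N with no sinking. I'll press slightly more and hold.

Emit:
servo_tool(motion=[[0.0006, 0, 0, 0, 1], [0.0007, 0, 0, 0, 1], [0.0008, 0, 0, 0, 1], [0.0008, 0, 0, 0, 1], [0.0008, 0, 0, 0, 1], [0.0008, 0, 0, 0, 1], [0.0008, 0, 0, 0, 1]])

```text
clock: 12.4
tcp_pos: [0.5541, 0.1182, 0.2583]
orientation: [1.283, 1.163, -1.286]
contact_force: [-4.6, 0.5, 7.5]
grip_width: 0.0234
```

```bash
python3 -c "
from h import *
st(-.0158,.258)"
```

```text
clk 12.4 tcp [0.5541 0.1182 0.2583] shift [ 0.0003 -0.0005 -0.    ] turn -0.32 tilt [-0.0032  0.0011 -1.    ] F [-4.65  0.51  7.48] w 0.0234
door tcp [ 0.0005 -0.0158  0.2583] F_door [-4.68  0.06  7.48] M_door [-0.033  1.035  0.057]
```

About 11.7 N held at only 0.5 mm depth, which passes the proof push. I'll relax, release and go straight up.

Emit:
servo_tool(motion=[[0, 0, 0, 0, 1], [0, 0, 0, 0, 1], [0, 0, 0, 0, 0.3], [0, 0, 0, 0, 0], [0, 0, 0, 0, -0.5], [0, 0, 0, 0, -1], [0, 0, 0, 0, -1], [0, 0, 0, 0, -1]])

```text
clock: 13.2
tcp_pos: [0.5541, 0.1182, 0.2583]
orientation: [1.283, 1.163, -1.286]
contact_force: [0.7, 0.2, -0.1]
grip_width: 0.0853
```

Emit:
servo_tool(motion=[[-0.02, 0, 0, 0, -1], [-0.05, 0, 0, 0, -1], [-0.08, 0, 0, 0, -1], [-0.1, 0, 0, 0, -1], [-0.1, 0, 0, 0, -1], [-0.1, 0, 0, 0, -1]])

```text
clock: 13.8
tcp_pos: [0.5543, 0.1181, 0.3584]
orientation: [1.283, 1.162, -1.285]
contact_force: [-0.1, 0.3, 0.1]
grip_width: 0.0852
```

```bash
python3 -c "
from h import *
import cv2
st(-.0158,.358)
w=grab_frame('wrist')[:,:,::-1];s=grab_frame('scene')[:,:,::-1]
cv2.imwrite('pics/end.png',np.hstack([cv2.resize(w,(400,300)),cv2.resize(s[130:280,220:420],(400,300),interpolation=cv2.INTER_CUBIC)]))
o,t,M=pose();c=camera_params('wrist');T=c['T_tool_cam']
for n,p in [('cap',dp(-.0158,.122)),('x+',dp(-.0158,.052,.029))]:
    q=T[:3,:3].T@(M.T@(np.array(p)-t)-T[:3,3]);q=c['mtx']@q;print(n,q[:2]/q[2]/1.4)
"
```

```text
clk 13.8 tcp [0.5543 0.1181 0.3584] shift [ 0.0004 -0.0008 -0.0001] turn -0.32 tilt [-0.0026  0.0013 -1.    ] F [-0.14  0.28  0.13] w 0.0852
door tcp [ 0.0008 -0.0159  0.3584] F_door [-0.17  0.26  0.13] M_door [-0.009  0.025 -0.032]
cap [194.64946646 164.1172945 ]
x+ [194.63879962 118.4598453 ]
```

View pics/end.png

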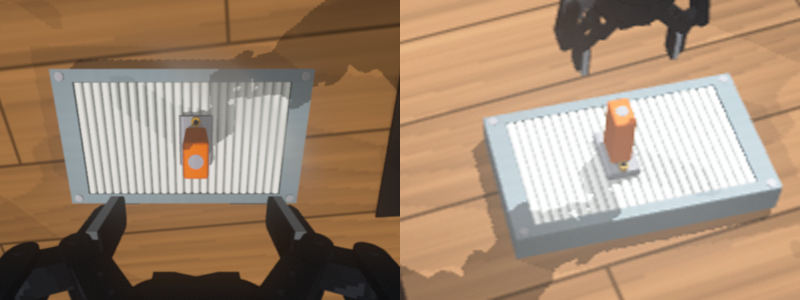

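The guide stands upright and square on the liner. In the wrist view the cap is at (196,161), against a prediction of (195,164), and the gripper is clear.

```bash
python3 -c "
from bench import *
print(hand_in())"
```

```text
the job is handed in; nothing more can be done
None
```

The drill guide stands released on the liner, centred on where I found the rail, and I handed the job in at about 14 s. The hand-in reports no verdict, so I have only my own checks.

- **Finding the rail:** I pressed gently at nine places along the door's y axis. The liner was hard from about y = -42 to +11 mm and soft at -45, -49 and +14.6 mm. That puts the rail centre at about y = -16 mm, in line with three hard reeds.
- **Rail uncertainty:** The reed spacing leaves the true centre uncertain by about 5 mm, against the 8 mm allowed.
- **Proof push:** At y = -15.8 mm and x of about 0.5 mm, I held roughly 11.7 N. The guide gave only about 0.5 mm, and the force was centred under the foot. None of my readings implied more than about 12 N on the liner, but I read the force only at the end of each move, so short peaks would not show.
- **Final look:** The guide is upright and square, within a few pixels of where I expected it. The gripper is open and clear, with no contact force. I did not check the cleaver and the jar in a last picture, but after the first lift the arm never went near them.

No check failed or disagreed.

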